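Centre the truffle cup on its goblet stand

TASK

The dessert cup with the chocolate ball stands off-centre on its pink stand. With light taps of the fingertips, nudge it until it stands upright in the middle of the stand, to within half a centimetre. Do not pinch or lift it, do not tip it or knock it off, and leave everything else where it is.

Things in the scene. Friction and masses are not known exactly. Their poses are not given: they have to be found in the camera images.
- truffle_cup: white porcelain cup, about 0.15 kg, loose on its stand, 13 to 20 mm off-centre. Origin: centre of its underside, z up. It rests on a 30 mm round sole; 4 to 14 mm up is the foot, a 44 mm diameter disc, its widest part; then a thin stem and a 38 mm bowl (36-48 mm up) with a fixed chocolate ball, top 63 mm up. Pushed at the foot (1 to 2 N) it slides and stays put; pushed at the bowl it tips.
- truffle_stand_top (a point): centre of the upper face of the truffle cup's stand, where the cup's origin must come. The stand is a pink upside-down goblet, fixed to the counter, 132 mm tall; its flat level top is a plain disc of 84 mm diameter, 8 mm thick, on a thin stem over an 80 mm wide bell. x and y axes point anywhere.
- berry_cup: an equal cup with a fixed red strawberry (top 67 mm up), well centred on a second, equal pink stand 0.2 m or more away. Origin: centre of its underside. To be left alone.
- ramekin_a: empty white ramekin, 72 mm across, 42 mm tall, on the counter at the robot's side of the stands. Origin: centre of its underside. To be left alone.
- ramekin_b: another such ramekin on the counter, beyond the stands. To be left alone.
- server: steel cake server 240 mm long lying on the counter. Origin: under its middle. To be left alone.
Things that resemble listed ones, but are neither listed nor needed, are in the scene too. Leave any blue look-alike of the part that bears truffle_stand_top alone. Leave any purple look-alike of the truffle_cup alone.

How it is judged:
By the outcome, as a careful person would: the job done as asked, in the order asked, and still so for the second after the job is handed in, with the robot touching nothing.
It also fails if it takes over 48 s, if anything falls off the work surface, if the arm or the gripper's body presses on something with over 40 N, if the wrist force passes 120 N, or if a joint passes its speed limit or range.

ROBOT

A 7-joint arm with a two-finger parallel gripper is mounted at the origin on the work surface. World frame = base frame: x ahead of the robot, y to its left, z up, the work surface at z = 0. Lengths are in m, angles in rad, forces in N, time in s.
With the tool pointing down it reaches from about 0.35 to 0.9 m from the base axis. Payload 19.9 kg.
Tool frame: the origin (TCP) lies at the very end of the fingers, on their centre line; the grasp point (between the pads) lies 19 mm behind it; z points along the fingers, y is the line along which they close (so a half turn about z gives the same grasp; the last joint's range is limited). The gripper opens to 85 mm and grips with 20 to 120 N. Pads are 22 mm wide; open, the fingers measure 114 mm over their backs; the gripper's body (76 mm by 85 mm) begins 54 mm behind the grasp point. The pads swing forward as they close: fully open they stand 13 mm farther back than shut.
Start: joints at [1.077, 0.417, -0.01, 1.614, 0.005, 1.111, -0.053], TCP at [0.273, -0.562, 0.231] pointing down, gripper open.
Joint ranges: [-2.81, 2.81], [-0.39, 2.02], [-1.27, 1.25], [0.06, 2.57], [-1.19, 4.33], [0.19, 2], [-2.82, 2.82]. Speed limits (rad/s): [1.89, 1.89, 2.39, 2.39, 3.01, 3.01, 3.01].

INTERFACE

Orientations are given as a rotation vector (axis times angle).
In Python, from plant import r gives the robot as it stands.
- The arm moves only by the tool send_rows, never from a script. Its argument "motion" is a list of rows, each a list of 3 entries, a list of its own where there are three numbers: the shift along the tool's x, y, z in mm, then the turn, a rotation vector about the tool's x, y, z in rad, then the finger opening in mm, from 0 to 85.4. In form: [[[x, y, z], [rx, ry, rz], claw], ...]. A call has 1 to 12 rows; each row is the pose to reach, as a shift and turn from the pose commanded when the call began, along the tool's axes at that moment; what a row does not reach only later rows make up. A row lasts 1/8 s, in which the tool goes at most 62.5 mm and 10.7 degrees, less where a joint would pass 70% of its speed; a pose out of reach is approached as far as the arm can. A call with a gripper value outside its range is refused whole. The fingers move at their own pace and stop on an object; "grip_force" is the grip in N (left out, the last holds). Time passes only in rows, so rows that repeat a pose let the fingers close. It gives the time, the measured TCP pose, the force, the opening and the grip force at its end, in the units of the state.
- r.read_state(): the state, without advancing time (a new reading comes with each control period).
- r.camera(name): name is "scene" or "top"; returns a dict with "frame" (384x512x3 uint8, red, green, blue), "fx", "fy", "cx", "cy" (pixels), "rvec" (rotation vector, rad) and "tvec" (3), from world to camera coordinates, as OpenCV has them. Camera axes: x right, y down, z forward; pixel columns grow to the right and rows downward; lengths in m; the calibration is good to about 2 mm. A picture is of the moment at which its call begins. There is no depth.
- r.close_job(): hands the job in; it is judged then, once.
The state is a dict: "time": time; "qpos": joint angles; "joint_vel": joint speeds; "joint_torque": joint torques, N m; "ee_pos": TCP position; "eef_rot": TCP orientation; "ft_force": force on the tool from outside, world axes, zero at the start; "moment": the same for the moment, N m; "gripper_width": finger opening in m; "grip_force": force on a finger pad.
Only numpy, scipy, OpenCV 4.12 (cv2) and the standard library are available. Lean on these libraries where they do the work, as an engineer would, in place of code of your own. Each camera call takes 0.05 s, during which the arm holds its last target. There are 200 camera calls.

## Working session

There is one attempt and no reset: what is moved stays moved. The work goes in short steps, Python scripts to look and compute and a tool call to move; the robot and the scene stay as the last step left them, time stands still between calls to the robot, and variables do not carry over. Pictures are saved under pics/ and viewed, at most 10 in all, crops included, and the job is handed in when it is done.

Besides the shell and the picture viewer there is one more tool, called after ">>>" as name([rows], argument=value, ...), one row to a line, values as JSON. send_rows: Moves the arm, as the interface text tells. Its arguments: {"type":"object","properties":{"motion":{"type":"array","items":{"type":"array"}},"grip_force":{"type":"number"}},"required":["motion"]}

```bash
mkdir -p pics; ls; cat > h.py <<'E'
from plant import r
import cv2, numpy as np
def shot(n,f):
    c=r.camera(n); np.savez(f'pics/{f}.npz',**c)
    cv2.imwrite(f'pics/{f}.png',c['frame'][:,:,::-1]); return c
def crop(f,u0,v0,u1,v1,k,out):
    im=cv2.imread(f'pics/{f}.png')[v0:v1,u0:u1]
    cv2.imwrite(f'pics/{out}.png',cv2.resize(im,None,fx=k,fy=k,interpolation=cv2.INTER_CUBIC))
def K(c): return np.array([[c['fx'],0,c['cx']],[0,c['fy'],c['cy']],[0,0,1.]])
def unp(f,uv,z):
    c=np.load(f'pics/{f}.npz'); R=cv2.Rodrigues(c['rvec'])[0]
    d=R.T@np.linalg.inv(K(c))@np.array([*uv,1.]); o=-R.T@c['tvec'].ravel()
    return o+d*(z-o[2])/d[2]
def proj(f,p):
    c=np.load(f'pics/{f}.npz')
    return cv2.projectPoints(np.array(p,float).reshape(-1,1,3),c['rvec'],c['tvec'],K(c),None)[0].reshape(-1,2)
E
python3 - <<'E'
from h import *
a=shot('scene','s0');b=shot('top','t0')
cv2.imwrite('pics/both.png',cv2.resize(np.vstack([a['frame'],b['frame']])[:,:,::-1],(400,600)))
s=r.read_state();print(s['ee_pos'],s['eef_rot'],s['gripper_width'],s['time'],s['ft_force'])
for f in ('s0','t0'):
    c=np.load(f'pics/{f}.npz');R=cv2.Rodrigues(c['rvec'])[0];print(f,-R.T@c['tvec'].ravel(),R[2],c['fx'])
E
```

```text
pics
[ 0.27326497 -0.56173977  0.23073323] [-3.06037626e+00 -7.04968600e-01  5.55462207e-04] 0.08503198147440594 0.1 [0.15352944 0.59001997 0.21519039]
s0 [ 0.98688177 -0.45024243  1.12971581] [-0.3858041   0.33815555 -0.85837406] 467.3961038712418
t0 [ 0.31611378 -0.02534389  1.12149555] [ 0.21465647  0.00430967 -0.9766801 ] 458.7672403049471
```

View pics/t0.png

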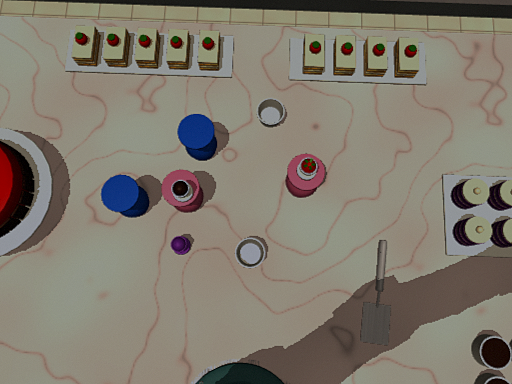

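View pics/s0.png

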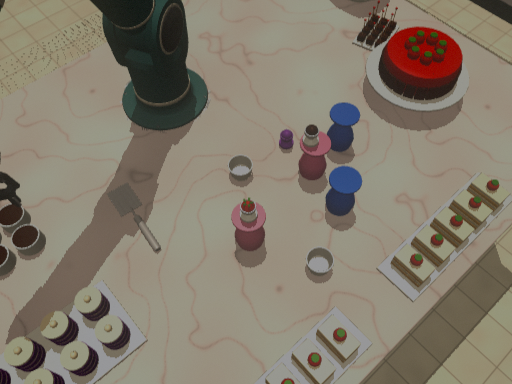

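The top view shows the truffle stand at about (182,190) with the cup at (181,187), and blue stands at (197,135) and (125,195). The berry stand is at (306,172), the ramekins at (251,251) and (271,112), and the purple cup at (180,244). In the scene view, the truffle cup is at (311,135) on its stand at (315,145).

```bash
python3 - <<'E'
from h import *
crop('t0',152,158,216,222,6,'c1');crop('s0',283,112,347,176,6,'c2')
cv2.imwrite('pics/cc.png',np.hstack([cv2.imread('pics/c1.png'),cv2.imread('pics/c2.png')]))
# pink top ellipse by hue
for f,uv in(('t0',(182,190)),('s0',(315,145))):
    print(f,unp(f,uv,.132))
for n,uv in dict(blue1=(197,132),blue2=(122,192)).items(): print(n,unp('t0',uv,.132))
print('berry',unp('t0',(306,172),.132),'ramA',unp('t0',(251,250),.04),'purple',unp('t0',(180,244),.03))
E
```

```text
t0 [0.50747297 0.14470059 0.132     ]
s0 [0.51957612 0.14260283 0.132     ]
blue1 [0.64219745 0.12070469 0.132     ]
blue2 [0.49785325 0.27584686 0.132     ]
berry [ 0.558888   -0.12707981  0.132     ] ramA [ 0.38893248 -0.01103167  0.04      ] purple [0.39716597 0.1573486  0.03      ]
```

View pics/cc.png

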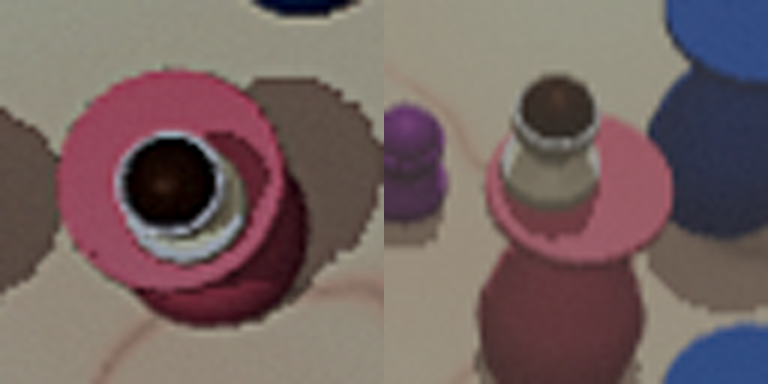

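Top-view crop: disc extremes are left 57, right 281, top 70 and bottom 290, and the foot's right and bottom edges are 245 and 262. The bowl runs from 115 to 225 across and 130 to 236 down. Scene crop: disc is left 102, right 288, bottom 263. Foot is left 118, right 216, bottom 208. I'll fit these extremes to the known sizes.

```bash
cat > fit.py <<'E'
from h import *
from scipy.optimize import least_squares
t=np.linspace(0,2*np.pi,180)
def ext(f,xy,rad,zs):
    p=np.vstack([np.c_[xy[0]+rad*np.cos(t),xy[1]+rad*np.sin(t),0*t+z] for z in zs]); q=proj(f,p)
    return dict(l=q[:,0].min(),r=q[:,0].max(),t=q[:,1].min(),b=q[:,1].max())
PARTS=dict(disc=(.042,(.132,)),foot=(.022,(.136,.146)),bowl=(.019,(.168,.180)))
def fit(f,off,k,obs):
    "obs: part->dict of edges in crop px; disc and cup (foot+bowl) centres"
    def res(x):
        o=[]
        for n,e in obs.items():
            m=ext(f,x[:2] if n=='disc' else x[2:],*PARTS[n])
            for s,v in e.items(): o.append(m[s]-(v/k-.5+.5/k*0+off[0 if s in'lr' else 1]))
        return o
    s=least_squares(res,[.51,.144,.51,.144],x_scale=.01)
    print(f,'disc',s.x[:2].round(4),'cup',s.x[2:].round(4),'cup-disc mm',((s.x[2:]-s.x[:2])*1e3).round(1),'res',np.round(res(s.x),2))
    return s.x
E
python3 - <<'E'
from fit import *
fit('t0',(152,158),6,dict(disc=dict(l=57,r=281,t=70,b=290),foot=dict(r=245,b=262),bowl=dict(l=115,r=225,t=130,b=236)))
fit('s0',(283,112),6,dict(disc=dict(l=102,r=288,b=261),foot=dict(l=118,r=216,b=208),bowl=dict(l=126,r=216)))
E
```

```text
t0 disc [0.5133 0.1502] cup [0.5036 0.1425] cup-disc mm [-9.7 -7.7] res [-0.45  0.45 -0.37  0.35  0.3   0.17 -0.47  0.18 -0.66  0.49]
s0 disc [0.5127 0.1494] cup [0.4996 0.1432] cup-disc mm [-13.1  -6.2] res [-0.34  0.34 -0.01 -0.49  0.13 -0.01  0.13  0.22]
```

>>> send_rows([
  [[30,-35,0],[0,0,0],0],
  [[75,-87,0],[0,0,0],0],
  [[120,-139,0],[0,0,0],0],
  [[165,-190,0],[0,0,0],0],
  [[210,-242,0],[0,0,0],0],
  [[255,-294,0],[0,0,0],0],
  [[300,-346,0],[0,0,0],0],
  [[345,-398,0],[0,0,0],0],
  [[390,-450,0],[0,0,0],0],
  [[425,-491,0],[0,0,0],0],
  [[440,-531,0],[0,0,0],0],
  [[440,-531,0],[0,0,0],0],
])

```text
time: 1.6
ee_pos: [0.4364, 0.1115, 0.2312]
eef_rot: [-3.059, -0.712, 0.0]
ft_force: [0.4, -1.2, 0.4]
gripper_width: 0.0001
grip_force: 0.0
```

```bash
python3 - <<'E'
from h import *
shot('scene','s1');shot('top','t1')
crop('t1',142,148,222,228,5,'c1');crop('s1',273,102,353,182,5,'c2')
cv2.imwrite('pics/cc1.png',np.hstack([cv2.imread('pics/c1.png'),cv2.imread('pics/c2.png')]))
E
```

```text
(no output)
```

View pics/cc1.png

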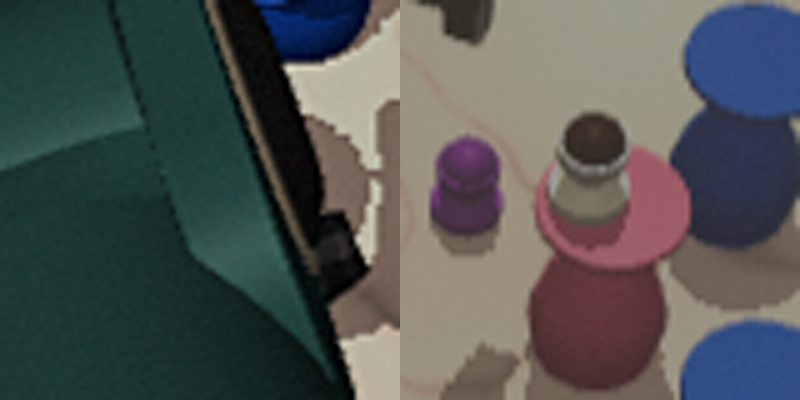

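The scene view at (590,165) in the crop shows the cup unobstructed, but the arm hides the top view. I'll descend behind the cup with the fingers leaning away from the bowl.

>>> send_rows([
  [[6,2,20],[0,0.07,-0.03],0],
  [[13,5,45],[0,0.14,-0.07],0],
  [[13,5,70],[0,0.14,-0.07],0],
  [[13,5,88],[0,0.14,-0.07],0],
  [[13,5,92],[0,0.14,-0.07],0],
  [[13,5,92],[0,0.14,-0.07],0],
])

```text
time: 2.45
ee_pos: [0.4507, 0.1087, 0.1395]
eef_rot: [-2.998, -0.801, -0.212]
ft_force: [0.3, 0.6, 0.5]
gripper_width: 0.0001
grip_force: 0.0
```

```bash
python3 - <<'E'
from h import *
shot('scene','s2');crop('s2',273,92,353,182,6,'c2')
from scipy.spatial.transform import Rotation as R
s=r.read_state();print(s['ee_pos'],R.from_rotvec(s['eef_rot']).as_matrix().round(3),s['ft_force'])
E
```

```text
[0.45094011 0.10884136 0.13982706] [[ 0.858  0.499  0.124]
 [ 0.494 -0.867  0.065]
 [ 0.14   0.005 -0.99 ]] [ 0.083982   -0.38918064  0.19305985]
```

View pics/c2.png

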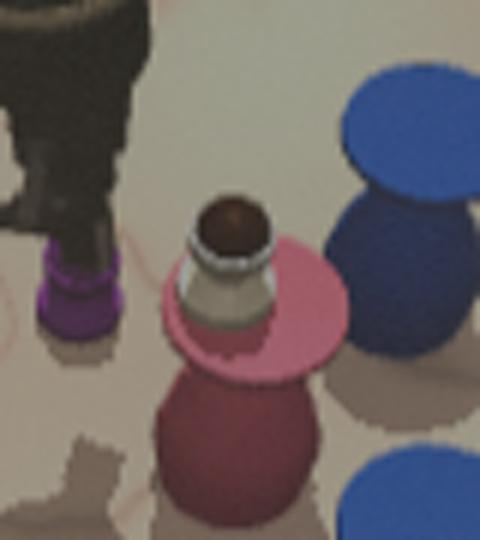

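The finger tip shows at about (85,265) in the crop and the cup foot at (225,300). I'll approach slowly, a little to the left so the push line passes through the cup's centre.

>>> send_rows([
  [[7,-4,1.5],[0,0,0],0],
  [[14,-4,2.5],[0,0,0],0],
  [[19,-4,3.3],[0,0,0],0],
  [[22,-4,3.7],[0,0,0],0],
  [[24,-4,4],[0,0,0],0],
  [[26,-4,4.3],[0,0,0],0],
  [[28,-4,4.6],[0,0,0],0],
  [[30,-4,4.9],[0,0,0],0],
  [[32,-4,5.2],[0,0,0],0],
  [[34,-4,5.5],[0,0,0],0],
  [[34,-4,5.5],[0,0,0],0],
])

```text
time: 3.88
ee_pos: [0.4786, 0.1299, 0.1386]
eef_rot: [-2.997, -0.802, -0.212]
ft_force: [0.1, 0.5, -0.2]
gripper_width: 0.0003
grip_force: 0.1
```

```bash
python3 - <<'E'
from h import *
shot('scene','s3');crop('s3',273,102,353,182,7,'c3')
E
```

```text
(no output)
```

View pics/c3.png

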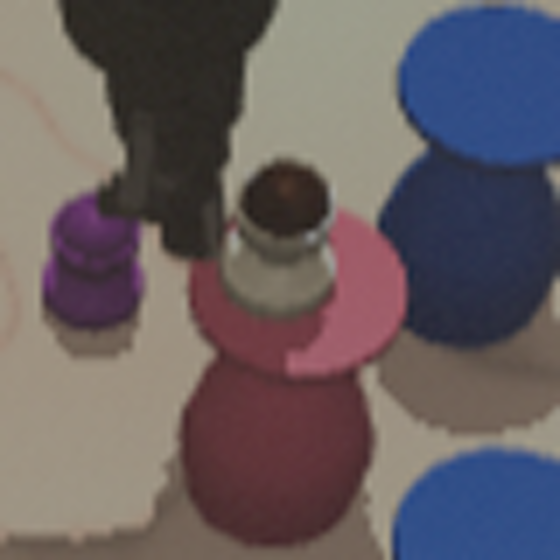

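The finger (tip near (205,255)) now touches the foot, which spans 220 to 338 across with its bottom at 318. The disc spans 188 to 408 with its bottom at 377.

```bash
python3 - <<'E'
from fit import *
fit('s0',(283,112),6,dict(disc=dict(l=102,r=288,b=261),foot=dict(l=118,r=216,b=208)))
fit('s3',(273,102),7,dict(disc=dict(l=188,r=408,b=377),foot=dict(l=220,r=338,b=318)))
# frame difference check: sub-pixel shift of cup between s0 and s3
a=cv2.imread('pics/s0.png',0);b=cv2.imread('pics/s3.png',0)
T=a[124:136,303:320]; m=cv2.matchTemplate(b[116:146,296:330],T,cv2.TM_CCOEFF_NORMED);print(cv2.minMaxLoc(m),'orig at (7,8)')
E
```

```text
s0 disc [0.5127 0.1494] cup [0.4999 0.1436] cup-disc mm [-12.8  -5.8] res [-0.34  0.34 -0.01 -0.31  0.31 -0.01]
s3 disc [0.5137 0.1487] cup [0.5053 0.1458] cup-disc mm [-8.4 -2.9] res [-0.13  0.13 -0.01 -0.07  0.07 -0.  ]
(-0.5705560445785522, 0.9315350651741028, (4, 18), (9, 9)) orig at (7,8)
```

>>> send_rows([
  [[2,0,0.3],[0,0,0],0],
  [[4,0,0.6],[0,0,0],0],
  [[6,0,0.8],[0,0,0],0],
  [[7,0,1],[0,0,0],0],
  [[7,0,1],[0,0,0],0],
  [[3,0,0.5],[0,0,0],0],
  [[-10,0,-1.5],[0,0,0],0],
  [[-30,0,-8],[0,0,0],0],
  [[-45,0,-50],[0,0,0],0],
  [[-65,20,-90],[0,0,0],0],
  [[-85,70,-100],[0,0,0],0],
  [[-95,120,-100],[0,0,0],0],
])

```text
time: 5.42
ee_pos: [0.4441, -0.0298, 0.2261]
eef_rot: [-3.0, -0.802, -0.215]
ft_force: [0.7, 0.8, -0.1]
gripper_width: -0.0001
grip_force: 0.0
```

>>> send_rows([
  [[-10,50,0],[0,0,0],0],
  [[-20,100,0],[0,0,0],0],
  [[-20,120,0],[0,0,0],0],
  [[-20,120,0],[0,0,0],0],
])

```text
time: 5.92
ee_pos: [0.4871, -0.1421, 0.2224]
eef_rot: [-2.998, -0.8, -0.212]
ft_force: [-0.8, 0.5, -0.1]
gripper_width: -0.0
grip_force: 0.0
```

```bash
python3 - <<'E'
from h import *
shot('scene','s4');shot('top','t4')
crop('t4',155,160,211,216,7,'c1');crop('s4',287,116,343,172,7,'c2')
cv2.imwrite('pics/cc4.png',np.hstack([cv2.imread('pics/c1.png'),cv2.imread('pics/c2.png')]))
E
```

```text
(no output)
```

View pics/cc4.png

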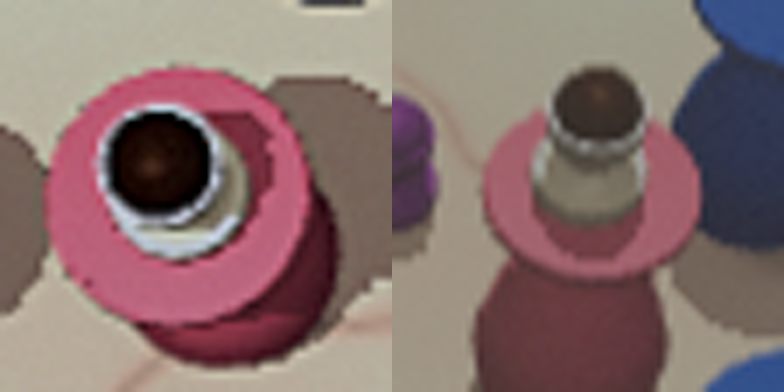

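Cup is upright. Top crop: disc is 45 to 309 across and 67 to 324 down, and the foot's right and bottom edges are 249 and 260. The bowl is 98 to 220 across and 103 to 224 down. Scene crop: disc is 90 to 310 with bottom 280, foot is 138 to 254 with bottom 226.

```bash
python3 - <<'E'
from fit import *
D=dict(l=45,r=309,t=67,b=324)
fit('t4',(155,160),7,dict(disc=D,foot=dict(r=249,b=260)))
fit('t4',(155,160),7,dict(disc=D,bowl=dict(l=98,r=220,t=103,b=224)))
S=dict(l=90,r=310,b=280)
fit('s4',(287,116),7,dict(disc=S,foot=dict(l=138,r=254,b=226)))
fit('s4',(287,116),7,dict(disc=S,bowl=dict(l=154,r=258)))
# template shifts of bowl, t0->t4 and s0->s4, by ECC
def ecc(A,B,u0,v0,u1,v1,g):
    a=cv2.imread(f'pics/{A}.png',0)[v0:v1,u0:u1];b=cv2.imread(f'pics/{B}.png',0)
    w=np.float32([[1,0,u0+g[0]],[0,1,v0+g[1]]]);c,w=cv2.findTransformECC(a,b,w,cv2.MOTION_TRANSLATION,(3,200,1e-5))
    return c,w[:,2]-[u0,v0]
for n,z in(('t',.18),('s',.18)):
    box,g=((171,180,190,197),(-2,-5)) if n=='t' else ((303,124,320,138),(6,2))
    c,d=ecc(n+'0',n+'4',*box,g); m=np.array([(box[0]+box[2])/2,(box[1]+box[3])/2])
    print(n,c,d,(unp(n+'4',m+d,z)-unp(n+'0',m,z))*1e3)
E
```

```text
t4 disc [0.5134 0.15  ] cup [0.5137 0.1489] cup-disc mm [ 0.3 -1.1] res [-0.25  0.26 -0.35  0.33  0.    0.  ]
t4 disc [0.5134 0.15  ] cup [0.5143 0.1486] cup-disc mm [ 0.8 -1.4] res [-0.25  0.26 -0.35  0.33 -0.77  0.78 -0.76  0.75]
s4 disc [0.514  0.1484] cup [0.511 0.148] cup-disc mm [-2.9 -0.4] res [-0.14  0.14 -0.01 -0.23  0.23 -0.01]
s4 disc [0.514  0.1484] cup [0.4756 0.1847] cup-disc mm [-38.4  36.3] res [-0.14  0.14 -0.01  0.   -0.  ]
t 0.9828492475469974 [-2.5368042  -4.98551941] [10.43852339  6.10791107  0.        ]
s 0.9889883263794321 [4.49816895 1.40684509] [ 1.09568160e+01  5.34048932e+00 -2.22044605e-13]
```

```bash
python3 - <<'E'
from h import *
print(r.close_job())
E
```

```text
the job is handed in; nothing more can be done
None
```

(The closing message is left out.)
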